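Swap two dye bottles so that the caddy's hold-down bar closes

TASK

The hold-down bar of the dye caddy cannot be closed, because two bottles stand in each other's bays: the tall amber bottle with the black cap is in a shallow bay, and the short white bottle with the red cap is in the deep bay at the left end. Open the bar, swap these two bottles (set them down in their bays, do not drop them) and leave the amber bottle with the grey cap in its own bay. Then swing the bar fully down over the caps, so that the cart can be wheeled away.

Things in the scene. Friction and masses are not known exactly. Their poses are not given: they have to be found in the camera images.
- caddy: Plywood bottle caddy screwed down, 80 (x) x 240 (y) mm. Origin: centre of its underside; +x to its back, +y to its left end (deep bay), z up. Three open-topped bays 50 mm square inside at y = +62, 0, -62 mm; dividers 12 mm thick, tops of dividers and back at z = 54 mm, front rail z = 34 to 52 mm. Hinge brackets at the back corners (x 40 to 70, y +-101 mm) rise to z = 128 mm.
- bay_deep (a point): Centre of the floor of the deep (left) bay, 6 mm above the caddy's underside; axes as the caddy's. Beyond this end of the caddy the surface is free for at least 70 mm.
- bay_mid (a point): Centre of the raised floor of the middle bay (a shallow one), 21 mm above the caddy's underside; axes as the caddy's.
- bay_right (a point): Centre of the raised floor of the right bay (a shallow one), 21 mm above the caddy's underside; axes as the caddy's.
- hinge_axis (a point): Middle of the hold-down bar's hinge axis, 55 mm behind the caddy's centre, 112 mm up; the axis runs along the caddy's y.
- hold_down (a joint): Angle of the hold-down bar, rad: 0 = fully closed, level over the caps; grows as it swings up and back; 1.57 upright, 2.1 back at its stop. Starts half open over the bottles. Stiff: stays where left, needs 1 to 2 N at the grip. Light frame: side arms at caddy y = +-106 mm, a padded strip 24 mm wide 55 mm from the hinge axis (underside z = 116 mm when closed), a grip bar 120 mm from it.
- bar_grip (a point): Middle of the round grip bar of the hold-down frame: a black sleeve 12 mm in diameter, 110 mm long along the caddy's y, 120 mm from the hinge axis; closed it lies 65 mm in front of the caddy's centre, 112 mm up. It turns with the frame.
- tall_bottle: Tall amber dye bottle with a black cap, 107 mm high, about 0.11 kg; body 40 mm in diameter up to 65 mm, neck 20 mm, fixed cap 26 mm in diameter from 79 to 107 mm, good to grasp. Origin: centre of its underside, z along the bottle. Starts upright in the middle or the right bay; belongs in the deep bay.
- white_bottle: Short white dye bottle with a red cap, 92 mm high, about 0.11 kg; body 38 mm in diameter up to 53 mm, neck 19 mm, fixed cap 24 mm in diameter from 64 to 92 mm, good to grasp. Origin: centre of its underside, z along the bottle. Starts upright in the deep bay; belongs in the bay that the tall bottle leaves.
- grey_cap_bottle: Short amber dye bottle with a grey cap, 92 mm high, body 42 mm in diameter, cap 27 mm in diameter. Stands in the middle or the right bay, whichever the tall bottle is not in, and stays there. Origin: centre of its underside.

How it is judged (in metres and radians):
At the end, for the whole second after the job is handed in: Tall bottle upright on the deep bay's floor, white one on the floor of the bay the tall one left (within 12 mm of the bay's centre, 5 mm of its floor, 0.1 rad of upright), grey-capped bottle in its own bay, hold-down bar closed within 0.07 rad, all at rest (horizontal distance between tall_bottle and bay_deep below 0.012 m and z of tall_bottle in the frame of caddy below 0.011 m and angle between each of tall_bottle, white_bottle's own z axis and vertical below 0.1 rad and ((horizontal distance between white_bottle and bay_mid below 0.012 m and horizontal distance between grey_cap_bottle and bay_right below 0.012 m) or (horizontal distance between white_bottle and bay_right below 0.012 m and horizontal distance between grey_cap_bottle and bay_mid below 0.012 m)) and z of each of white_bottle, grey_cap_bottle in the frame of caddy below 0.026 m and value of joint hold_down below 0.07 rad and linear speed of each of tall_bottle, white_bottle below 0.02 m/s); the robot touches nothing.
It fails at once if the bottle with the grey cap is taken out of its bay (distance of grey_cap_bottle from where it was at the start of the episode above 0.03 m).
It fails at once if the tall bottle is dropped or knocked flying (faster than 0.6 m/s while not held) (contact force between the fingers and tall_bottle below 0.1 N and linear speed of tall_bottle above 0.6 m/s).
It fails at once if the white bottle is dropped or knocked flying (faster than 0.6 m/s while not held) (contact force between the fingers and white_bottle below 0.1 N and linear speed of white_bottle above 0.6 m/s).
It fails at once if a bottle is laid or knocked over (angle between any of tall_bottle, white_bottle's own z axis and vertical above 1 rad).
It also fails if it takes over 72 s, if anything falls off the work surface, if the arm or the gripper's body presses on something with over 40 N, if the wrist force passes 120 N, or if a joint passes its speed limit or range.

ROBOT

A 6-joint arm with a two-finger parallel gripper is mounted at the origin on a cart in front of the work surface, level with it; the furniture and walls round the work are solid. World frame = base frame: x ahead of the robot, y to its left, z up, the work surface at z = 0. Lengths are in mm, angles in rad, forces in N, time in s.
With the tool pointing down it reaches from about 350 to 975 mm from the base axis. Payload 7.1 kg.
Tool frame: the origin (TCP) lies midway between the tips of the shut fingers; the grasp point (between the pads) lies env.hold_point_z behind it (env.hold_point_z is the distance from the TCP to the grasp point, in mm); z points along the fingers, y is the line along which they close (so a half turn about z gives the same grasp; the last joint's range is limited). The gripper opens to 88 mm and grips with 3 to 60 N. Pads are 20 mm wide; open, the fingers measure 115 mm over their backs; the gripper's body (75 mm by 178 mm) begins 61 mm behind the grasp point.
Start: joints at [-1.326, 0.423, 1.63, -0, 1.089, -0.019], TCP at [162.988, -603.357, 222.675] pointing down, gripper open.
Joint ranges: [-3, 3], [-0.9, 2.11], [0.09, 2.58], [-1.31, 4.45], [0.11, 2.69], [-2.54, 2.54]. Speed limits (rad/s): [2.39, 2.39, 3.01, 3.14, 3.14, 3.14].

INTERFACE

Orientations are given as a unit quaternion [x, y, z, w].
In Python, from station import env gives the robot as it stands. Calls block until the motion is done:
- env.reach(position, orientation): joint-space move of the TCP to a pose.
- env.move_l(position, rot=None, rate=150, f_stop=None): straight line of the TCP; rot=None keeps the orientation; rate is the mean speed in mm/s. With f_stop (N) it stops when the force on the tool has changed by that much, and returns True; else False.
- env.move_joints(angles): joint-space move.
- env.set_gripper(opening): finger opening in mm; the grip force is fixed at half the most; returns when the fingers have stopped.
- env.hold(seconds).
- env.ik(position, orientation): joint angles nearest the present ones, or None.
- env.read_state(): the state.
- env.camera(name): name is "side" or "top"; returns the picture (420x560x3 uint8, blue, green, red); there is no depth.
- env.camera_params(name): a dict with "fx", "fy", "cx", "cy" (pixels), "pose" (4x4, takes a point from camera to world coordinates). Camera axes: x right, y up, looking along -z (the intrinsics and any distortion apply to the point x, -y, -z); pixel columns grow to the right and rows downward; lengths in mm; the calibration is good to about 2 mm. A picture is of the moment at which its call begins. camera_params takes no time and is no camera call.
A pose or a line that the arm cannot do raises env.IKError and nothing moves.
- env.sign_off(): hands the job in; it is judged then, once.
Trained networks look in the newest picture that a camera, given by its name, has taken for a name from the list of things; names that differ only in an ending like _2 or _b are one class to them, and where a whole thing is asked for, a point or a joint stands for the part that bears it (a point fixed in the world has none). Each returns a list of dicts, best first, with "confidence" (0 to 1); they miss things now and then, are a little off and sometimes report something else, mostly with a low value. They report only what shows in the picture. A call takes as long as a camera call.
- env.boxes_of(camera, thing): "xy" ([column, row] in pixels, amid what is visible of it).
- env.trace(camera, thing): "mask" (420x560 bool, what is visible of it) and "xy" ([column, row] in pixels, amid what is visible of it).
- env.pinpoint(camera, thing): "xy" ([column, row] in pixels: a listed point, or the origin of a listed thing).
The state is a dict: "time_s": time; "qpos": joint angles; "dq": joint speeds; "tau": joint torques, N m; "tool_pos": TCP position; "orientation": TCP orientation; "force": force on the tool from outside, world axes, zero at the start; "wrist_torque": the same for the moment, N m; "width": finger opening in mm; "grip_force": force on a finger pad.
Only numpy, scipy, OpenCV 4.12 (cv2) and the standard library are available. Lean on these libraries where they do the work, as an engineer would, in place of code of your own. Each camera call takes 0.05 s, during which the arm holds its last target. There are 200 camera calls.

## Working session

There is one attempt and no reset: what is moved stays moved. The work goes in short steps, each a Python script; the robot and the scene stay as the last script left them, time stands still between calls to the robot, and variables do not carry over. Pictures are saved under pics/ and viewed, at most 13 in all, crops included, and the job is handed in when it is done.

```bash
ls; mkdir -p pics; python3 - <<'E'
from station import env
import cv2, numpy as np
a=env.camera("side");b=env.camera("top")
cv2.imwrite("pics/s0.png",a);cv2.imwrite("pics/t0.png",b)
np.set_printoptions(precision=3,suppress=True)
for c in("side","top"):
    print(c,env.camera_params(c))
    for t in("caddy","bay_deep","bay_mid","bay_right","hinge_axis","bar_grip","tall_bottle","white_bottle","grey_cap_bottle"):
        print(t,[(np.round(d["xy"],1).tolist(),round(d["confidence"],2)) for d in env.pinpoint(c,t)][:3])
print(env.read_state(),env.hold_point_z)
E
```

```text
pics
station.py
side {'fx': 514.0803545773407, 'fy': 514.0803545773407, 'cx': 284.5456972243973, 'cy': 205.2296914012349, 'pose': array([[ -0.858,   0.304,  -0.415, 204.833],
       [ -0.514,  -0.509,   0.691, 581.847],
       [ -0.001,   0.806,   0.592, 584.252],
       [  0.   ,   0.   ,   0.   ,   1.   ]])}
caddy [([322.3, 218.6], 0.63)]
bay_deep [([309.9, 234.1], 0.82)]
bay_mid [([324.1, 211.2], 0.63)]
bay_right [([340.4, 196.9], 0.77), ([322.3, 210.6], 0.61)]
hinge_axis [([310.0, 235.2], 0.66)]
bar_grip [([351.3, 134.9], 0.6)]
tall_bottle [([327.0, 209.1], 0.77)]
white_bottle [([310.5, 236.4], 0.92)]
grey_cap_bottle [([340.0, 193.6], 0.88)]
top {'fx': 411.394461405043, 'fy': 411.394461405043, 'cx': 282.0969052176569, 'cy': 206.26386608117835, 'pose': array([[  0.098,   0.974,  -0.203, 411.206],
       [ -0.995,   0.094,  -0.026,  -1.291],
       [ -0.006,   0.205,   0.979, 940.009],
       [  0.   ,   0.   ,   0.   ,   1.   ]])}
caddy [([333.5, 242.6], 0.93)]
bay_deep [([307.8, 242.3], 0.57)]
bay_mid [([333.0, 244.6], 0.82)]
bay_right [([363.1, 244.7], 0.84)]
hinge_axis []
bar_grip [([344.5, 252.3], 0.72)]
tall_bottle [([336.0, 244.0], 0.56)]
white_bottle [([306.9, 241.6], 0.75)]
grey_cap_bottle [([360.5, 242.5], 0.65)]
{'time_s': 1.0, 'qpos': array([-1.326,  0.423,  1.63 ,  0.   ,  1.089, -0.019]), 'dq': array([ 0.002, -0.001, -0.   ,  0.001,  0.001,  0.002]), 'tau': array([ -0.001, -54.459, -27.405,   0.064,   0.017,  -0.   ]), 'tool_pos': array([ 162.989, -603.379,  222.702]), 'orientation': array([0.991, 0.132, 0.   , 0.   ]), 'force': array([-0.079,  0.102, -0.592]), 'wrist_torque': array([0.052, 0.004, 0.054]), 'grip_force': 0.0, 'width': 87.64238907477913} 18.700000000000003
```

View pics/s0.png

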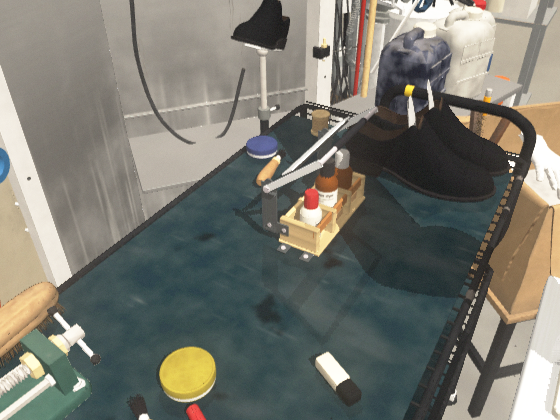

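View pics/t0.png

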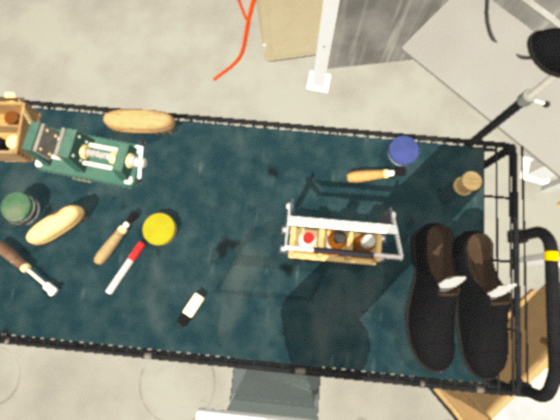

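The side view shows the half-open bar over the caddy: red cap at about (311,197), black cap in the middle at about (327,168) and grey cap at about (343,158). The top view shows the caddy at about (335,243), with its long side along world y. The tall bottle is therefore in the middle bay. Next I fit the caddy pose and bar angle.

```bash
cat > h.py <<'E'
from station import env
import numpy as np
from scipy.optimize import least_squares
from scipy.spatial.transform import Rotation as R
def proj(c,p):
    k=env.camera_params(c);T=k["pose"]
    q=T[:3,:3].T@(np.asarray(p)-T[:3,3]);q=np.array([q[0],-q[1],-q[2]])
    return np.array([k["fx"]*q[0]/q[2]+k["cx"],k["fy"]*q[1]/q[2]+k["cy"]])
def w(s,p):
    c,n=np.cos(s[2]),np.sin(s[2]);return np.array([s[0]+c*p[0]-n*p[1],s[1]+n*p[0]+c*p[1],p[2]])
def grip(th,r=120): return [55-r*np.cos(th),0,112+r*np.sin(th)]
P={"caddy":[0,0,0],"bay_deep":[0,62,6],"bay_mid":[0,0,21],"bay_right":[0,-62,21],"tall_bottle":[0,0,21],"white_bottle":[0,62,6],"grey_cap_bottle":[0,-62,21]}
def fit(obs,s0=(480,-110,0,.7)):
    def f(s):
        r=[]
        for c,t,xy in obs:
            p=grip(s[3]) if t=="bar_grip" else P[t]
            r+=list(proj(c,w(s,p))-xy)
        return r
    return least_squares(f,s0,loss="soft_l1",f_scale=1.5)
E
python3 - <<'E'
from h import *
import cv2
np.set_printoptions(precision=3,suppress=True)
O=[]
for i in range(3):
  for c in("side","top"):
    im=env.camera(c)
    for t in list(P)+["bar_grip"]:
        d=env.pinpoint(c,t)
        if d and d[0]["confidence"]>.5:O.append((c,t,np.array(d[0]["xy"])))
r=fit(O);s=r.x;print(s)
J=r.fun.reshape(-1,2)
for o,e in zip(O,J):print(o[0],o[1],o[2],e)
np.save("fit.npy",s)
for c in("side","top"):
    im=env.camera(c)
    k=3 
    x,y,W=(230,120,180) if c=="side" else (260,180,170)
    H=W*3//4
    im=cv2.resize(im[y:y+H,x:x+W],None,fx=4,fy=4,interpolation=cv2.INTER_CUBIC)
    pts=[[a,b,z] for a in(-40,40) for b in(-120,120) for z in(0,54)]+[[0,0,128],[0,62,98]]
    for p in pts+[[70,101,128],[70,-101,128]]+[[grip(s[3])[0],b,grip(s[3])[2]] for b in(-55,0,55)]:
        q=(proj(c,w(s,p))-[x,y]+.5)*4;cv2.circle(im,tuple(int(v) for v in q),3,(0,255,0),1)
    cv2.imwrite(f"pics/{c}1.png",im)
E
```

```text
Traceback (most recent call last):
  File "h.py", line 20, in fit
    return least_squares(f,s0,loss="soft_l1",f_scale=1.5)
  File "h.py", line 18, in f
    r+=list(proj(c,w(s,p))-xy)
            ~~~~^^^^^^^^^^
  File "h.py", line 6, in proj
    k=env.camera_params(c);T=k["pose"]
ValueError: time passes only in moves, steps and waits
```

```bash
sed -i 's/^def proj/K={c:env.camera_params(c) for c in("side","top")}\ndef proj/; s/k=env.camera_params(c);/k=K[c];/' h.py
python3 - <<'E'
from h import *
import cv2
np.set_printoptions(precision=3,suppress=True)
O=[];I={}
for c in("side","top"):
    I[c]=env.camera(c)
    for t in list(P)+["bar_grip"]:
        d=env.pinpoint(c,t)
        if d and d[0]["confidence"]>.5:O.append((c,t,np.array(d[0]["xy"])))
O+=[("side",t,np.array(v)) for t,v in {"caddy":[322.3,218.6],"bay_deep":[309.9,234.1],"bay_mid":[324.1,211.2],"bay_right":[340.4,196.9],"bar_grip":[351.3,134.9],"tall_bottle":[327,209.1],"white_bottle":[310.5,236.4],"grey_cap_bottle":[340,193.6]}.items()]
O+=[("top",t,np.array(v)) for t,v in {"caddy":[333.5,242.6],"bay_deep":[307.8,242.3],"bay_mid":[333,244.6],"bay_right":[363.1,244.7],"bar_grip":[344.5,252.3],"tall_bottle":[336,244],"white_bottle":[306.9,241.6],"grey_cap_bottle":[360.5,242.5]}.items()]
r=fit(O);s=r.x;print(s)
J=r.fun.reshape(-1,2)
for o,e in zip(O,J):print(o[0],o[1],o[2],e)
np.save("fit.npy",s)
for c in("side","top"):
    im=I[c];cv2.imwrite(f"pics/raw_{c}1.png",im)
    x,y,W=(230,120,180) if c=="side" else (260,180,170)
    H=W*3//4
    im=cv2.resize(im[y:y+H,x:x+W],None,fx=4,fy=4,interpolation=cv2.INTER_CUBIC)
    pts=[[a,b,z] for a in(-40,40) for b in(-120,120) for z in(0,54)]+[[0,0,128],[0,62,98]]
    for p in pts+[[70,101,128],[70,-101,128]]+[[grip(s[3])[0],b,grip(s[3])[2]] for b in(-55,0,55)]:
        q=(proj(c,w(s,p))-[x,y]+.5)*4;cv2.circle(im,tuple(int(v) for v in q),3,(0,255,0),1)
    cv2.imwrite(f"pics/{c}1.png",im)
print(env.read_state()["time_s"])
E
```

```text
[ 529.116 -100.696    0.008    0.682]
side caddy [322.7 219.9] [ 1.641 -1.098]
side bay_deep [307.1 235.3] [ 1.424 -0.555]
side bay_mid [321.7 214. ] [ 3.15  -4.276]
side bay_right [340.7 195.5] [-1.158 -2.55 ]
side tall_bottle [324.3 210.1] [ 0.55  -0.376]
side white_bottle [311.7 235.7] [-3.176 -0.955]
side grey_cap_bottle [342.3 193.6] [-2.758 -0.65 ]
side bar_grip [349.4 134.4] [ 1.35  -0.598]
top caddy [332.8 244. ] [0.013 0.262]
top bay_deep [306.2 241.1] [-0.274  0.447]
top bay_mid [332.2 241.9] [1.689 1.289]
top bay_right [359.1 247.7] [ 2.504 -2.052]
top tall_bottle [335.8 243.5] [-1.911 -0.311]
top white_bottle [308.6 239.1] [-2.674  2.447]
top grey_cap_bottle [362.2 241.3] [-0.596  4.348]
top bar_grip [343.7 252.8] [-0.431  0.476]
side caddy [322.3 218.6] [2.041 0.202]
side bay_deep [309.9 234.1] [-1.376  0.645]
side bay_mid [324.1 211.2] [ 0.75  -1.476]
side bay_right [340.4 196.9] [-0.858 -3.95 ]
side bar_grip [351.3 134.9] [-0.55  -1.098]
side tall_bottle [327.  209.1] [-2.15   0.624]
side white_bottle [310.5 236.4] [-1.976 -1.655]
side grey_cap_bottle [340.  193.6] [-0.458 -0.65 ]
top caddy [333.5 242.6] [-0.687  1.662]
top bay_deep [307.8 242.3] [-1.874 -0.753]
top bay_mid [333.  244.6] [ 0.889 -1.411]
top bay_right [363.1 244.7] [-1.496  0.948]
top bar_grip [344.5 252.3] [-1.231  0.976]
top tall_bottle [336 244] [-2.111 -0.811]
top white_bottle [306.9 241.6] [-0.974 -0.053]
top grey_cap_bottle [360.5 242.5] [1.104 3.148]
4.6
```

View pics/side1.png

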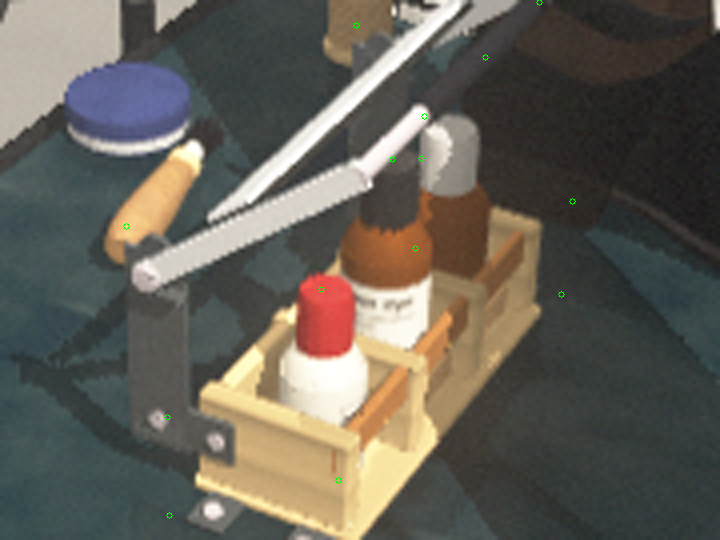

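View pics/top1.png

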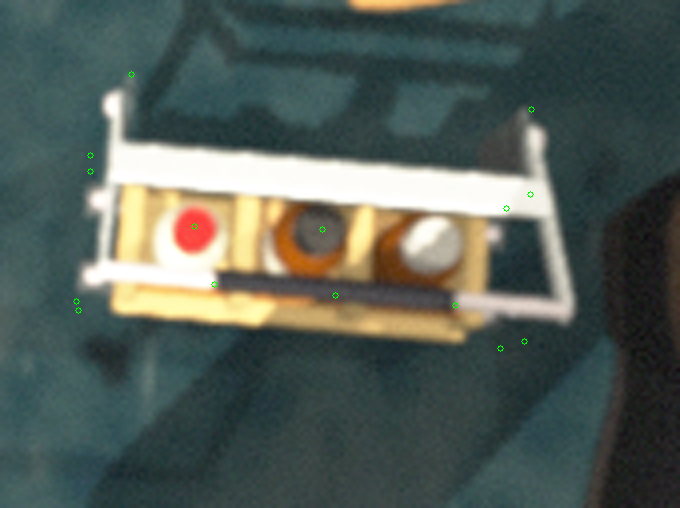

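The network points are noisy, by about ±3 px. The side crop shows the left pivot at (146,275), the sleeve's left end at (425,112), the red cap top at (325,285) and the black cap top at (393,163). The top crop shows pivots at (112,103) and (537,137), and sleeve ends at (217,281) and (453,300). I'll refit with these, plus mask centroids for the caps.

```bash
python3 - <<'E'
from h import *
import cv2
np.set_printoptions(precision=2,suppress=True)
I={c:cv2.imread(f"pics/raw_{c}1.png") for c in("side","top")}
def red(c):
    b,g,r=[v.astype(int) for v in cv2.split(I[c])];m=(r-g>70)&(r-b>70)
    x,y,W=(230,120,180) if c=="side" else (260,180,100)
    ys,xs=np.nonzero(m[y:y+W*3//4,x:x+W]);print(c,len(xs),xs.min(),xs.max(),ys.min(),ys.max());return np.array([xs.mean()+x,ys.mean()+y])
S=lambda a,b:np.array([230+a/4-.5,120+b/4-.5]);T=lambda a,b:np.array([260+a/4-.5,180+b/4-.5])
M=[("top","pL",T(112,103)),("top","pR",T(537,137)),("top","gL",T(217,281)),("top","gR",T(453,300)),("side","pL",S(146,275)),("side","gL",S(425,112)),
("top","red",red("top")),("side","redm",red("side")),("side","blk",S(391,195)),("top","blkt",T(320,228)),("top","grt",T(432,241)),("side","grm",S(462,153))]
def pt(n,th):
    g=grip(th)
    return {"pL":[55,108,112],"pR":[55,-108,112],"gL":[g[0],55,g[2]],"gR":[g[0],-55,g[2]],"red":[0,62,94],"redm":[0,62,86],"blk":[0,0,114],"blkt":[0,0,122],"grt":[0,-62,108],"grm":[0,-62,99]}[n]
def f(s):return np.concatenate([proj(c,w(s,pt(n,s[3])))-xy for c,n,xy in M])
r=least_squares(f,(529,-100,0,.7),loss="soft_l1",f_scale=1);s=r.x;print(s, s[2:].round(4))
for m,e in zip(M,r.fun.reshape(-1,2)):print(m,e)
np.save("fit.npy",s)
E
```

```text
top 161 43 98 51 67
side 331 74 112 57 106
[ 529.55 -100.55    0.02    0.7 ] [0.02 0.7 ]
('top', 'pL', array([287.5 , 205.25])) [0.4  1.87]
('top', 'pR', array([393.75, 213.75])) [-0.45  1.36]
('top', 'gL', array([313.75, 249.75])) [-0.34  0.21]
('top', 'gR', array([372.75, 254.5 ])) [1.1  0.17]
('side', 'pL', array([266.  , 188.25])) [1.02 1.07]
('side', 'gL', array([335.75, 147.5 ])) [-0.49  0.12]
('top', 'red', array([317.99, 239.34])) [-9.98 -2.82]
('side', 'redm', array([314.7 , 198.14])) [-4.83 -0.29]
('side', 'blk', array([327.25, 168.25])) [-0.23 -1.83]
('top', 'blkt', array([339.5, 236.5])) [0.25 0.56]
('top', 'grt', array([367.5 , 239.75])) [1.91 0.58]
('side', 'grm', array([345.  , 157.75])) [-3.4  -0.03]
```

```bash
cat >> h.py <<'E'
try: s=np.load("fit.npy")
except Exception: s=None
hz=env.hold_point_z
def quat(phi):  # tool down, closing direction at angle phi in caddy frame
    a=phi+s[2];y=np.array([np.cos(a),np.sin(a),0]);z=np.array([0,0,-1.])
    return R.from_matrix(np.c_[np.cross(y,z),y,z]).as_quat()
def tcp(p): return w(s,p)-[0,0,hz]          # grasp point p (caddy frame) -> TCP
def best(p,phi):                             # nearer of the two half-turns
    q0=env.read_state()["qpos"];o=[(np.abs(np.array(j)-q0).max(),q) for q in(quat(phi),quat(phi+np.pi)) if (j:=env.ik(p,q)) is not None]
    return min(o,key=lambda t:t[0])[1]
def st(m=""):
    a=env.read_state();print(m,a["time_s"],a["tool_pos"].round(1),a["force"].round(1),"w",round(a["width"],1),"gf",round(a["grip_force"],1))
E
python3 - <<'E'
from h import *
import cv2
env.set_gripper(44)
p=env.read_state()["tool_pos"];env.move_l([p[0],p[1],340],rate=250)
g=np.array(grip(.70)); a=tcp(g+[0,0,70]);q=best(a,0)
env.reach(a,q);st("above");print(env.read_state()["qpos"].round(2))
print(env.move_l(tcp(g),rate=120,f_stop=6));st("at bar")
env.set_gripper(20);st("caged")
im=env.camera("side")[100:280,210:450];cv2.imwrite("pics/s2.png",cv2.resize(im,None,fx=3,fy=3,interpolation=cv2.INTER_CUBIC))
E
```

```text
above 8.225 [ 492.9 -102.   240.7] [0.  0.1 0.8] w 44.3 gf 0.0
[-0.23  0.22  1.88 -0.    1.04 -0.25]
False
at bar 8.9583 [ 493.2 -101.5  171. ] [ 0.4  0.  -0.1] w 43.9 gf 0.0
caged 9.5417 [ 492.8 -101.2  170.7] [-0.7  0.6  0.7] w 19.9 gf 0.0
```

View pics/s2.png

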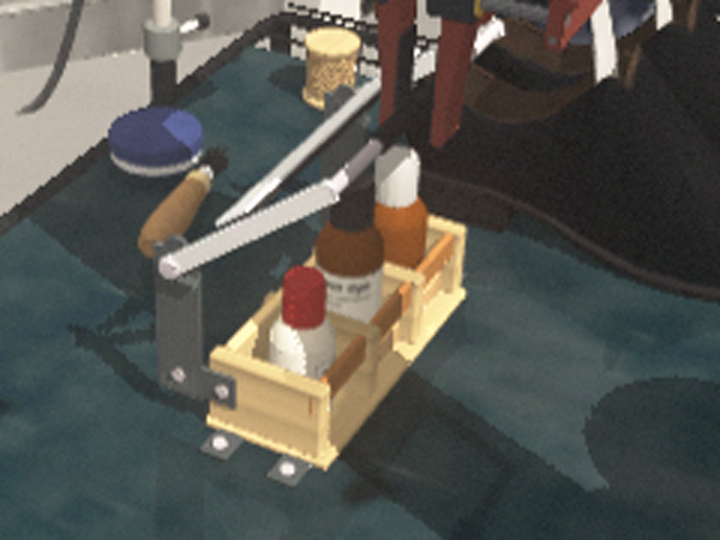

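The red fingers straddle the sleeve around (405,110), so the bar is caged. Now I swing it open.

```bash
python3 - <<'E'
from h import *
import cv2
for th in np.linspace(.7,2.02,7)[1:]:
    if env.move_l(tcp(grip(th)),rate=110,f_stop=25):print("STOP",th)
    st(round(th,2))
env.move_l(tcp(np.array(grip(2.02))+[-8,0,0]),rate=100)
env.move_l(tcp(np.array(grip(2.02))+[-8,0,60]),rate=200)
env.reach(w(s,[-120,0,330]),best(w(s,[-120,0,330]),np.pi/2))
st();print(env.read_state()["qpos"].round(2))
S=env.camera("side");T=env.camera("top");cv2.imwrite("pics/rs3.png",S);cv2.imwrite("pics/rt3.png",T)
a=cv2.resize(S[100:280,230:430],None,fx=2.0*2,fy=4,interpolation=3)[:600,:780]
b=cv2.resize(T[180:280,260:420],None,fx=4,fy=4,interpolation=3)
cv2.imwrite("pics/s3.png",a[:590]);cv2.imwrite("pics/t3.png",b)
E
```

```text
0.92 9.9833 [ 512.3 -100.9  189.1] [-0.1  0.2 -0.8] w 20.3 gf 0.0
1.14 10.375 [ 534.5 -100.4  202.1] [-0.4  0.   0.9] w 20.0 gf 0.0
1.36 10.7667 [559.1 -99.9 210.2] [-0.6  0.   0.4] w 20.1 gf 0.0
1.58 11.1583 [585.2 -99.4 212.9] [ 0.4 -1.   0.2] w 20.1 gf 0.0
1.8 11.55 [611.3 -98.9 209.8] [-0.5 -0.9  0.6] w 19.9 gf 0.0
2.02 11.9417 [636.2 -98.4 201. ] [ 0.7 -0.1  0.7] w 19.9 gf 0.0
 13.9583 [ 409.7 -102.8  329.5] [ 0.5 -1.4 -0.2] w 20.2 gf 0.0
[-0.27 -0.01  1.93  0.    1.23  1.28]
```

View pics/t3.png

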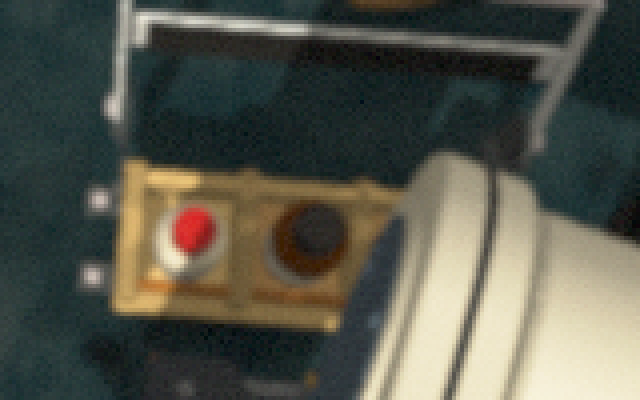

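View pics/s3.png

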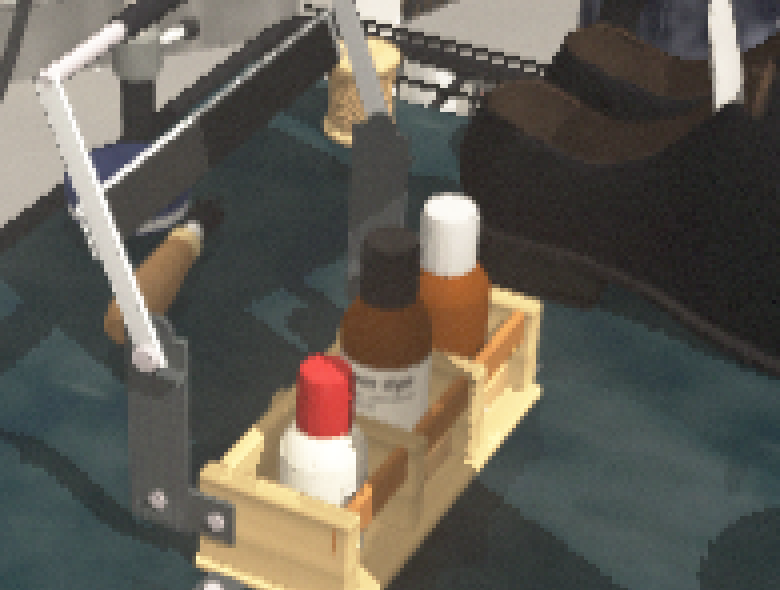

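The bar stands fully back. In the crops, the red cap is at (194,231) in top and (325,395) in side, and the black cap at (318,228) in top and (390,268) in side. I'll triangulate the caps and check the bay geometry.

```bash
python3 - <<'E'
from h import *
np.set_printoptions(precision=1,suppress=True)
S=lambda a,b:np.array([230+a/4-.5+.0,100+b/4-.5]);T=lambda a,b:np.array([260+a/4-.5,180+b/4-.5])
def tri(name,z,o):
    # o: list of (cam, xy, z height of that feature)
    f=lambda p:np.concatenate([proj(c,[p[0],p[1],h])-xy for c,xy,h in o])
    r=least_squares(f,[530,-100]);d=R.from_euler("z",-s[2]).apply([r.x[0]-s[0],r.x[1]-s[1],0])
    print(name,r.x,"local",d[:2],"res",r.fun)
tri("red",0,[("top",T(195,230),96),("side",S(326,397),84)])
tri("redtop",0,[("top",T(195,230),96)]);tri("redside",0,[("side",S(326,397),84)])
tri("blktop",0,[("top",T(319,227),126)]);tri("blkside",0,[("side",S(390,268),114)])
tri("greyside",0,[("side",S(451,234),99)])
print("caddy corners vs prediction")
for n,c,xy,p in[("BL top","top",T(133,160),[40,99,54]),("FL top","top",T(115,312),[-40,99,54]),("FR","top",T(335,328),[-40,-31,52]),
 ("FLs","side",S(357,517),[-40,99,54]),("BLs","side",S(203,468),[40,99,54]),("FRs","side",S(540,302),[40,-99,54]),("pL","side",S(147,352),[55,108,112]),("pL","top",T(112,105),[55,108,112]),("pR","top",T(540,140),[55,-108,112])]:
    print(n,c,"seen",xy,"pred-seen",proj(c,w(s,p))-xy)
E
```

```text
red [526.9 -39.4] local [-1.5 61.2] res [ 0.1  0.1 -0.2  0.1]
redtop [527.2 -39.1] local [-1.2 61.5] res [ 0. -0.]
redside [526.8 -39.7] local [-1.6 60.9] res [-0.  0.]
blktop [530.5 -99. ] local [1.  1.6] res [0. 0.]
blkside [ 529.5 -100.3] local [-0.1  0.2] res [0. 0.]
greyside [ 529.3 -162.2] local [ -1.5 -61.7] res [-0.  0.]
caddy corners vs prediction
BL top top seen [292.8 219.5] pred-seen [-1.5  0. ]
FL top top seen [288.2 257.5] pred-seen [ 0.3 -1.4]
FR top seen [343.2 261.5] pred-seen [ 5.8 -0.5]
FLs side seen [318.8 228.8] pred-seen [1.9 3.7]
BLs side seen [280.2 216.5] pred-seen [-2.1  1. ]
FRs side seen [364.5 175. ] pred-seen [-35.1 -11.2]
pL side seen [266.2 187.5] pred-seen [0.8 1.8]
pL top seen [287.5 205.8] pred-seen [0.4 1.4]
pR top seen [394.5 214.5] pred-seen [-1.2  0.6]
```

Cap and corner measurements agree with the fit to about 2 mm. Picking the white bottle and parking it left of the caddy.

```bash
cat >> h.py <<'E'
def go(p,**k): return env.move_l(tcp(p),rot=None,**k)
def lower(p,over=4,f=5):
    """quick to 15 mm above, then guarded down to 'over' below p"""
    p=np.array(p,float);c=go(p+[0,0,15],rate=150,f_stop=12)
    if c: st("EARLY");return False
    c=go(p-[0,0,over],rate=35,f_stop=f);st(f"lowered contact={c}");return c
def grab(p,up):
    p=np.array(p,float);go(p,rate=120,f_stop=15);st("at");env.set_gripper(8);st("gripped")
    go(p+[0,0,up],rate=150);st("lifted")
E
python3 - <<'E'
from h import *
import cv2
env.set_gripper(42)
a=np.array([-1.5,61.5,84.]);t=tcp(a+[0,0,75]);env.reach(t,best(t,np.pi/2));st()
grab(a,75)
b=np.array([-5,160,78.])
go(b+[0,0,60],rate=200)
lower(b)
env.set_gripper(42);st("open")
go(b+[0,0,75],rate=200)
T=env.camera("top");S=env.camera("side")
cv2.imwrite("pics/rs4.png",S)
m=cv2.resize(np.hstack([T[170:290,220:360],S[130:250,220:360]]),None,fx=2.8,fy=2.8,interpolation=3);cv2.imwrite("pics/m4.png",m)
E
```

```text
15.5417 [527.1 -39.3 141.1] [-0.6 -0.   0.9] w 42.3 gf 0.0
at 16.3167 [527.4 -39.3  66.1] [-0.2 -0.2  0.4] w 42.2 gf 0.0
gripped 16.75 [527.3 -39.1  65.8] [-0.9  0.4  4.7] w 23.1 gf 30.0
lifted 17.4 [526.3 -39.  139.8] [-1.   0.5 -0.7] w 23.5 gf 30.0
lowered contact=True 18.9583 [521.9  59.1  59.3] [ 0.1 -1.6  2.6] w 23.4 gf 30.0
open 19.4667 [521.3  59.2  59.2] [-0.2 -0.1 -0.8] w 41.5 gf 0.0
```

View pics/m4.png

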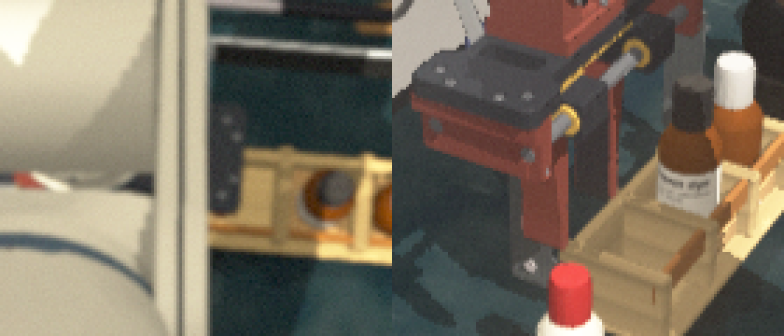

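The white bottle stands upright on the surface, with its red cap at (570,290), and the deep bay is empty. Now the tall bottle.

```bash
python3 - <<'E'
from h import *
import cv2
a=np.array([.4,.5,114.])
go([-5,160,185],rate=200)
go(a+[0,0,70],rate=250);grab(a,55)
b=np.array([.2,62,99.])
go(b+[0,0,70],rate=120)
c=lower(b)
S=env.camera("side");cv2.imwrite("pics/s5.png",cv2.resize(S[110:260,230:430],None,fx=3,fy=3,interpolation=3))
E
```

```text
at 21.925 [530.4 -99.7  95.7] [ 0.5 -0.1  0.4] w 41.6 gf 0.0
gripped 22.3417 [ 530.4 -100.2   95.9] [0.2 0.  3.2] w 25.0 gf 30.0
lifted 22.8583 [ 529.6 -100.   150. ] [-0.7 -0.2 -2. ] w 24.5 gf 30.0
lowered contact=True 24.5 [529.  -38.9  80.4] [-0.7 -1.6  3.3] w 24.9 gf 30.0
```

View pics/s5.png

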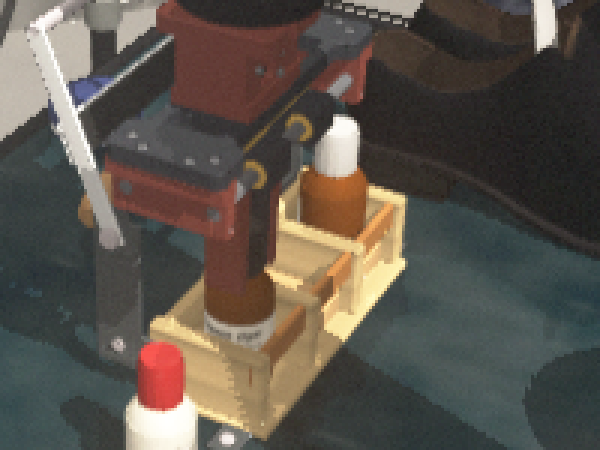

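Contact came at the expected floor height (80.4 against 80.3 mm), so the tall bottle is down in the deep bay. Releasing it and moving the white bottle to the middle bay.

```bash
python3 - <<'E'
from h import *
import cv2
env.set_gripper(42)
go([.2,62,165],rate=150)
go([-5,160,165],rate=250)
grab([-5,160,78],135)
go([0,0.3,213],rate=200)
c=lower([0,0.3,99])
z=env.read_state()["tool_pos"][2]-(99-hz);print("z err",z)
if c and abs(z)<3:
    env.set_gripper(40);go([0,.3,190],rate=150)
    t=w(s,[-150,0,330]);env.reach(t,best(t,0));st()
    S=env.camera("side");T=env.camera("top")
    cv2.imwrite("pics/m6.png",cv2.resize(np.hstack([S[110:260,240:380],T[150:300,250:390]]),None,fx=2.8,fy=2.8,interpolation=3))
E
```

```text
at 27.05 [522.   59.1  59.7] [0.6 0.2 0.8] w 41.9 gf 0.0
gripped 27.4833 [521.9  59.4  59.8] [ 0.7 -0.8  4.4] w 23.5 gf 30.0
lifted 28.5333 [520.8  59.3 193.4] [-1.2  0.6 -1.4] w 23.6 gf 30.0
lowered contact=True 30.75 [ 529.9 -100.6   80.3] [-0.2 -1.3  2.1] w 23.1 gf 30.0
z err -0.013577689546409033
 33.4583 [ 379.6 -103.4  329.4] [-0.9 -1.  -0.1] w 39.7 gf 0.0
```

View pics/m6.png

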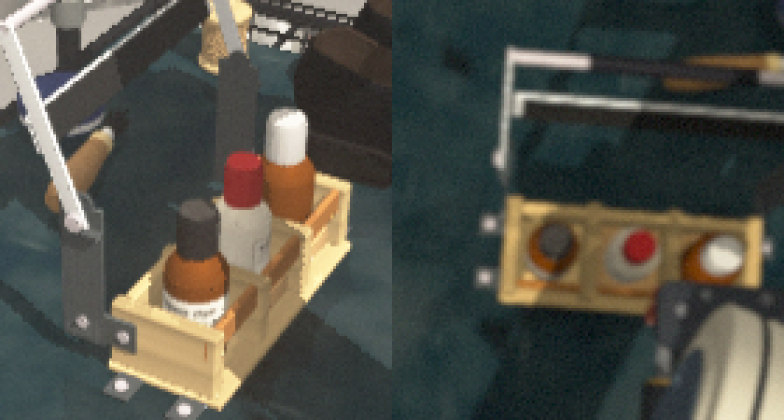

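The tall bottle is in the deep bay, the white one in the middle and the grey-capped one untouched. All three stand upright. Now closing the bar: cage and pull it forward, then press it down with shut fingers.

```bash
python3 - <<'E'
from h import *
import cv2
g=np.array(grip(1.98));t=tcp(g+[0,0,70])
go([-60,0,320],rate=250)
env.set_gripper(42);go(g+[0,0,70],rate=250)
print(go(g,rate=120,f_stop=6));st("bar")
env.set_gripper(22);st("caged")
for th in np.linspace(1.98,.5,8)[1:]:
    if go(grip(th),rate=110,f_stop=25):print("STOP",th)
st("pulled")
g=np.array(grip(.5));go(g+[4,0,0],rate=80);env.set_gripper(40)
go(g+[0,0,60],rate=200);env.set_gripper(0);st("shut")
up=[0,0,hz+6]   # TCP on top of the sleeve
go(grip(.62)+np.array(up)+[0,0,8],rate=150)
for th in(.5,.4,.3,.2,.1,.04):
    if go(np.array(grip(th))+up,rate=80,f_stop=20):print("STOP",th)
st("near")
print(go(np.array(grip(0))+up-[0,0,10],rate=30,f_stop=10));st("pressed")
go(np.array(grip(0))+up+[-5,0,120],rate=200)
t=w(s,[-160,0,330]);env.reach(t,best(t,0));st()
S=env.camera("side");T=env.camera("top");cv2.imwrite("pics/rs7.png",S);cv2.imwrite("pics/rt7.png",T)
cv2.imwrite("pics/m7.png",cv2.resize(np.hstack([S[110:260,240:380],T[150:300,250:390]]),None,fx=2.8,fy=2.8,interpolation=3))
E
```

```text
False
bar 35.8833 [632.6 -98.7 204.2] [0.8 0.  0.4] w 42.3 gf 0.0
caged 36.4167 [632.3 -98.6 203.5] [ 0.5 -0.3  0.4] w 22.1 gf 0.0
pulled 39.1 [ 479.3 -101.5  150.9] [-1.5  0.3 -0.1] w 22.0 gf 0.0
shut 41.0417 [ 479.3 -101.5  210.8] [ 0.1 -1.   0.2] w -0.0 gf 0.0
near 43.175 [ 464.5 -101.7  122.6] [ 0.4 -0.3 -0.2] w 0.5 gf 0.0
True
pressed 43.4917 [ 465.2 -101.9  118. ] [-2.5  0.6 11.4] w 0.6 gf 5.5
 44.8167 [ 369.8 -103.6  329. ] [ 0.5  0.5 -0.5] w 0.7 gf 0.0
```

View pics/m7.png

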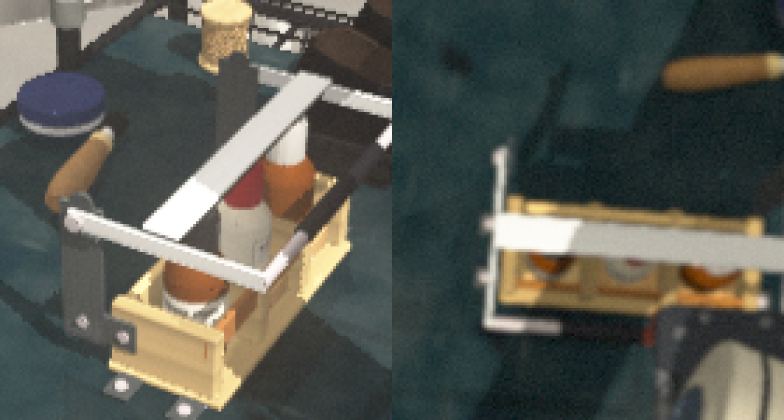

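The bar lies level over all three caps: its arm runs from the pivot at (75,220) to the grip end at (265,280), and it stopped firmly at the nominal 118.0 mm. The arm is clear, so I hand the job in.

```bash
python3 -c "
from station import env
print(env.sign_off())"
```

```text
the job is handed in; nothing more can be done
None
```

I swapped the tall and white bottles, left the grey-capped one in its bay, swung the bar fully down onto its stop and handed the job in at about 45 s; sign-off returned no verdict.

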